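# Fetch the label roll from the back of the supply tray

### The job

The label printer needs the white label roll that stands hemmed in at the back of the supply tray. First set the three things round it in the tray, the glue stick (kept upright), the staple box and the sticky notes, aside on the dark mat, then lay the roll flat on the middle of the round unwinding plate, and only then put the other three back in the tray, each exactly where it stood at the start and squared up with the tray as before. Leave the calculator and the brown tape roll alone.

Things in the scene. Friction and masses are not known exactly. Their poses are not given: they have to be found in the camera images.
- label_roll_centre (a point): white roll of labels lying flat, 44 mm diameter, 30 mm high; grip it across its diameter; the point is its centre, 15 mm above its underside, z up. At the start it stands over the tray's origin, 8 mm in front of the tray's backstop, with the glue stick in front of it and the staple box and the sticky notes to its two sides, only 5 to 15 mm away.
- glue_stick_centre (a point): glue stick standing upright, white with a red cap, 30 mm diameter, 96 mm high; the point is its centre, 48 mm above its underside, z up; take it by the cap or just below, 65 to 85 mm above its underside, so that the gripper's body stays clear of its top. At the start it stands in the tray in front of the roll.
- staple_box_centre (a point): small green card box of staples lying flat, 42 (x) x 68 (y) x 19 mm high; the point is its centre, 9.5 mm above its underside, z up. At the start it lies in the tray to one side of the roll, its y along the tray's y to within 0.05 rad; which side varies.
- sticky_notes_centre (a point): yellow block of sticky notes, 50 x 50 x 24 mm high; only its lowest 18 mm are firm to the grip (the top sheets curl); the point is its centre, 12 mm above its underside, z up. At the start it lies in the tray to the other side of the roll, square to the tray to within 0.05 rad.
- tray: flat grey supply tray, fixed for the job, 4 mm thick, 125 (x) x 220 (y) mm, x from -80 to +45 mm, y from -110 to +110 mm; origin on the worktop under the start place of the roll, x away from the robot's side (to the back of the tray), z up. A thin upright backstop, its top 30 mm above the worktop, 60 mm wide in y, stands at x = +30 to +34 mm with two small ribs behind it to x = +43 mm.
- mat: dark rectangular rubber mat lying flat, fixed, 130 (x) x 220 (y) x 3 mm thick; origin at the centre of its underside, on the worktop. It is the side area; it lies to the left or to the right of the tray.
- plate: round low unwinding plate, fixed: black foot 80 mm diameter and 4 mm high, grey top 72 mm diameter, its top 6 mm above the worktop; origin at the centre of its underside, on the worktop. It lies on the other side of the tray from the mat.
- calculator: dark calculator lying flat behind the tray, 125 x 74 x 16 mm, loose; origin at the centre of its underside. A bystander.
- packing_tape: roll of brown packing tape lying flat behind the work, 80 mm diameter, 48 mm high, loose; origin at the centre of its underside. A bystander.
Not all that is in view belongs to the job. What is shaped like the part that bears staple_box_centre but turquoise is not meant.

How it is judged:
By the outcome, as a careful person would: the job done as asked, in the order asked, and still so for the second after the job is handed in, with the robot touching nothing.
It also fails if it takes over 144 s, if anything falls off the work surface, if the arm or the gripper's body presses on something with over 40 N, if the wrist force passes 120 N, or if a joint passes its speed limit or range.

### The arm

A 6-joint arm with a two-finger parallel gripper is mounted at the origin on a cart in front of the work surface, level with it; the furniture and walls round the work are solid. World frame = base frame: x ahead of the robot, y to its left, z up, the work surface at z = 0. Lengths are in m, angles in rad, forces in N, time in s.
With the tool pointing down it reaches from about 0.35 to 0.85 m from the base axis. Payload 8.1 kg.
Tool frame: the origin (TCP) lies midway between the tips of the shut fingers; the grasp point (between the pads) lies 19 mm behind it (robot.grip_point_offset is the distance from the TCP to the grasp point, in m); z points along the fingers, y is the line along which they close (so a half turn about z gives the same grasp; the last joint's range is limited). The gripper opens to 93 mm and grips with 3 to 60 N. Pads are 15 mm wide; open, the fingers measure 128 mm over their backs; the gripper's body (75 mm by 188 mm) begins 65 mm behind the grasp point.
Start: joints at [-1.298, 0.13, 1.488, -0, 1.523, -0.085], TCP at [0.21, -0.562, 0.219] pointing down, gripper open.
Joint ranges: [-2.96, 2.96], [-0.89, 2.26], [0.02, 2.5], [-1.34, 4.48], [0, 2.73], [-2.66, 2.66]. Speed limits (rad/s): [2.39, 2.39, 2.79, 3.14, 3.14, 3.14].

### API

Orientations are given as a rotation vector (axis times angle).
In Python, from plant import robot, read_camera, job gives the robot as it stands.
- The arm moves only by the shell command python3 -m inch 'ROWS' [FORCE]. ROWS is JSON, one flat list of numbers, 5 for each row, row after row: the shift along the world's x, y, z in mm, then the turn about the world's z in degrees, then the opening in per cent of the stroke, from 0 (shut) to 100 (fully open). In form: [dx, dy, dz, yaw, hand, dx, dy, dz, yaw, hand, ...]. A call has 1 to 10 rows; each row is the pose to reach, as a shift and turn from the pose commanded when the call began; what a row does not reach only later rows make up. A row lasts 1/12 s, in which the tool goes at most 41.7 mm and 7.16 degrees, less where a joint would pass 70% of its speed; a pose out of reach is approached as far as the arm can. A call with a gripper value outside its range is refused whole. The fingers move at their own pace and stop on an object; FORCE is the grip in N (left out, the last holds). Time passes only in rows, so rows that repeat a pose let the fingers close. It gives the time, the measured TCP pose, the force, the opening and the grip force at its end, in the units of the state.
- robot.read_state(): the state, without advancing time (a new reading comes with each control period).
- read_camera(name): name is "scene" or "side" or "wrist"; returns a dict with "image" (384x512x3 uint8, blue, green, red), "K" (3x3 intrinsics, pixels), "extrinsics" (4x4, takes a point from world to camera coordinates); the wrist camera has in their place "mount" (4x4, takes a point from camera to tool coordinates, whose origin is the TCP and whose axes are the flange's). Camera axes: x right, y down, z forward; pixel columns grow to the right and rows downward; lengths in m; the calibration is good to about 2 mm. A picture is of the moment at which its call begins: read the wrist's pose just before it. There is no depth.
- job.close_job(): hands the job in; it is judged then, once.
The state is a dict: "t": time; "q": joint angles; "dq": joint speeds; "joint_torque": joint torques, N m; "tool_pos": TCP position; "orientation": TCP orientation; "force": force on the tool from outside, world axes, zero at the start; "wrist_torque": the same for the moment, N m; "opening": finger opening in m; "gripper_force": force on a finger pad.
Only numpy, scipy, OpenCV 4.12 (cv2) and the standard library are available. Lean on these libraries where they do the work, as an engineer would, in place of code of your own. Each camera call takes 0.05 s, during which the arm holds its last target. There are 200 camera calls.

## Working session

There is one attempt and no reset: what is moved stays moved. The work goes in short steps, Python scripts to look and compute and a shell command to move; the robot and the scene stay as the last step left them, time stands still between calls to the robot, and variables do not carry over. Pictures are saved under pics/ and viewed, at most 14 in all, crops included, and the job is handed in when it is done.

```bash
mkdir -p pics; ls; python3 - <<'E'
from plant import robot, read_camera
import cv2,numpy as np
s=robot.read_state();print({k:np.round(s[k],3) for k in s}, robot.grip_point_offset)
np.set_printoptions(precision=4,suppress=True)
for n in("scene","side","wrist"):
    c=read_camera(n);cv2.imwrite(f"pics/{n}0.png",c["image"]);print(n,c["K"],c.get("extrinsics",c.get("mount")))
E
```

```text
pics
{'t': np.float64(0.0), 'q': array([-1.298,  0.131,  1.489,  0.   ,  1.523, -0.085]), 'dq': array([-0.   , -0.   ,  0.001, -0.   ,  0.   ,  0.   ]), 'joint_torque': array([ 2.0000e-03, -5.5984e+01, -4.9176e+01,  7.7000e-02,  3.6000e-02,
       -0.0000e+00]), 'tool_pos': array([ 0.21 , -0.561,  0.218]), 'orientation': array([-3.09 , -0.559,  0.   ]), 'force': array([-0.16 , -0.618, -0.519]), 'wrist_torque': array([ 0.019, -0.038, -0.06 ]), 'gripper_force': np.float64(0.0), 'opening': np.float64(0.093)} 0.0188
scene [[451.8335   0.     256.0604]
 [  0.     451.8335 192.6546]
 [  0.       0.       1.    ]] [[-0.7692 -0.6388 -0.0121  0.4518]
 [-0.521   0.6381 -0.5669  0.3759]
 [ 0.3699 -0.4297 -0.8237  0.9924]
 [ 0.      0.      0.      1.    ]]
side [[432.9559   0.     251.634 ]
 [  0.     432.9559 191.1394]
 [  0.       0.       1.    ]] [[ 0.9986 -0.0485  0.0224 -0.6034]
 [-0.0065 -0.5266 -0.8501  0.0417]
 [ 0.053   0.8488 -0.5261  1.3537]
 [ 0.      0.      0.      1.    ]]
wrist [[325.9039   0.     252.2438]
 [  0.     325.9039 189.5908]
 [  0.       0.       1.    ]] [[ 0.0008 -0.9536 -0.3011  0.0846]
 [ 1.      0.001  -0.0005 -0.0008]
 [ 0.0007 -0.3011  0.9536 -0.166 ]
 [ 0.      0.      0.      1.    ]]
```

View pics/scene0.png

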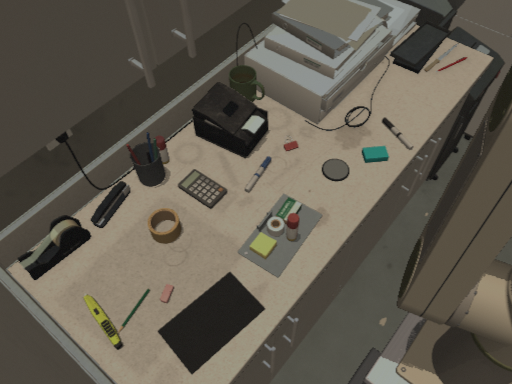

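View pics/side0.png

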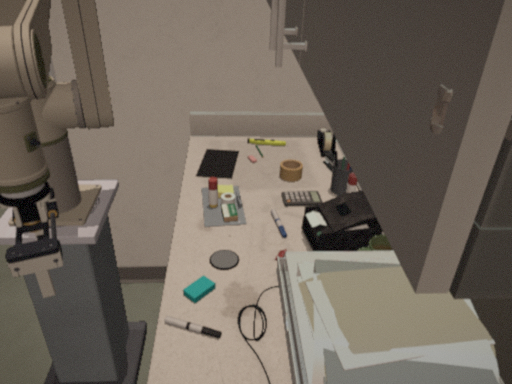

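The scene view shows the tray at about (280,233) px: roll (276,224), glue stick (293,228), notes (263,244), green staple box (288,209). The mat is at (212,320), the plate at (336,169), and the turquoise decoy at (375,154). The side view agrees.

```bash
cat > h.py <<'E'
from plant import robot, read_camera
import cv2,numpy as np
from scipy.spatial.transform import Rotation as R
np.set_printoptions(precision=4,suppress=True)
def look(n,save=None):
    s=robot.read_state();c=read_camera(n)
    if n=="wrist":
        T=np.eye(4);T[:3,:3]=R.from_rotvec(s["orientation"]).as_matrix();T[:3,3]=s["tool_pos"]
        c["cw"]=T@c["mount"]
    else: c["cw"]=np.linalg.inv(c["extrinsics"])
    if save: cv2.imwrite(f"pics/{save}.png",c["image"])
    return c
def ray(c,uv,z):
    uv=np.atleast_2d(np.asarray(uv,float))
    d=np.c_[uv,np.ones(len(uv))]@np.linalg.inv(c["K"]).T@c["cw"][:3,:3].T
    o=c["cw"][:3,3]
    return (o+d*((z-o[2])/d[:,2])[:,None])[:,:2]
def proj(c,P):
    p=np.linalg.inv(c["cw"])@np.append(P,1);p=c["K"]@p[:3];return p[:2]/p[2]
def yaw(s=None):
    s=s or robot.read_state();m=R.from_rotvec(s["orientation"]).as_matrix();return np.degrees(np.arctan2(m[1,0],m[0,0]))
E
python3 - <<'E'
from h import *
c=look("scene")
for n,uv,z in[("roll",(276,224),.034),("notes",(263,244),.028),("staple",(288,209),.023),("glue top",(293,218),.1),("mat",(212,320),.003),("plate",(336,169),.006)]: print(n,ray(c,uv,z))
print("mat corners",ray(c,[(160,321),(232,275),(265,311),(194,367)],.003))
print("tray corners",ray(c,[(280,195),(321,211),(280,272),(240,252)],.004), yaw())
E
```

```text
roll [[ 0.5242 -0.0047]]
notes [[0.5155 0.0588]]
staple [[ 0.5319 -0.0663]]
glue top [[ 0.4799 -0.0123]]
mat [[0.4898 0.278 ]]
plate [[ 0.5141 -0.2701]]
mat corners [[0.5817 0.3568]
 [0.5286 0.1637]
 [0.4081 0.1829]
 [0.4488 0.3802]]
tray corners [[ 0.5835 -0.0989]
 [ 0.466  -0.1276]
 [ 0.4418  0.0826]
 [ 0.5543  0.1037]] 20.50048258492542
```

```bash
python3 -m inch '[335,556,30,-12.5,100,335,556,30,-12.5,100,335,556,30,-12.5,100,335,556,30,-12.5,100,335,556,30,-12.5,100,335,556,30,-12.5,100,335,556,30,-12.5,100,335,556,30,-12.5,100,335,556,30,-12.5,100,335,556,30,-12.5,100]'; python3 -c "
from h import *
s=robot.read_state();print(s['tool_pos'],yaw(s),s['t'])"
```

```text
t: 1.03
tool_pos: [0.4255, -0.2036, 0.238]
orientation: [3.134, 0.219, 0.001]
force: [1.2, -0.8, 0.3]
opening: 0.0931
gripper_force: 0.0
[ 0.4255 -0.2036  0.238 ] 7.986134759355525 1.0333
```

```bash
python3 -m inch '[120,200,10,0,100,120,200,10,0,100,120,200,10,0,100,120,200,10,0,100,120,200,10,0,100,120,200,10,0,100,120,200,10,0,100,120,200,10,0,100]'; python3 - <<'E'
from h import *
c=look("wrist","w1");s=robot.read_state();print(s['tool_pos'],yaw(s),s['t'])
E
```

```text
t: 1.7
tool_pos: [0.5451, -0.0042, 0.2474]
orientation: [-3.134, -0.224, 0.002]
force: [0.3, -0.8, -0.8]
opening: 0.0931
gripper_force: 0.0
[ 0.5447 -0.0053  0.2474] 8.078531308444239 1.75
```

View pics/w1.png

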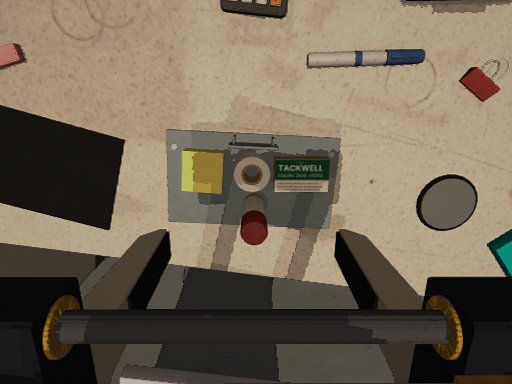

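The wrist view shows the tray with corners near (167,129), (340,137), (331,228) and (168,221). In it are the roll at (252,174), the notes at (202,172), the staple box at (301,174) and the glue cap at (254,228). The plate is at (447,202) and the mat on the left.

```bash
cat >> h.py <<'E'
def blob(c,lo,hi,roi,close=5):
    x0,y0,x1,y1=roi;hsv=cv2.cvtColor(c["image"],cv2.COLOR_BGR2HSV)
    m=np.zeros(hsv.shape[:2],np.uint8);m[y0:y1,x0:x1]=cv2.inRange(hsv,np.array(lo),np.array(hi))[y0:y1,x0:x1]
    m=cv2.morphologyEx(m,cv2.MORPH_CLOSE,np.ones((close,close),np.uint8))
    cs,_=cv2.findContours(m,cv2.RETR_EXTERNAL,cv2.CHAIN_APPROX_NONE);return max(cs,key=cv2.contourArea)[:,0,:]
def rect(c,cnt,z):
    (cx,cy),(w,h),a=cv2.minAreaRect((ray(c,cnt,z)*1000).astype(np.float32))
    return np.round([cx,cy,w,h,(a+45)%90-45],1)
E
python3 - <<'E'
from h import *
c=look("wrist");hsv=cv2.cvtColor(c["image"],cv2.COLOR_BGR2HSV)
for n,(u,v) in dict(roll=(240,168),note=(195,172),noteS=(212,165),green=(300,162),white=(300,185),tray=(230,205),trayS=(300,205),wood=(400,140),mat=(60,160),plate=(440,200),foot=(475,185),cap=(254,235)).items(): print(n,hsv[v,u],end=' ')
print()
print("notes",rect(c,blob(c,(20,120,60),(35,255,255),(170,140,235,205)),.028))
g=blob(c,(40,80,20),(90,255,255),(265,140,335,205));print("green",rect(c,g,.023))
print("mat",rect(c,blob(c,(0,0,0),(180,255,35),(0,80,130,235)),.003))
p=blob(c,(0,0,0),(180,60,140),(405,165,485,240));print("plate",cv2.minEnclosingCircle((ray(c,p,.005)*1000).astype(np.float32)))
print("tray",ray(c,[(167,129),(340,137),(331,228),(168,221)],.004))
print("roll",ray(c,(252,174),.034))
cv2.imwrite("pics/w1c.png",cv2.resize(c["image"][110:260,150:350],None,fx=4,fy=4,interpolation=2))
E
```

```text
roll [ 15  61 139] note [ 22 173 143] noteS [ 22 172 144] green [ 68 176  68] white [ 16  73 123] tray [26 27 76] trayS [26 28 63] wood [ 16  72 177] mat [ 6 58 22] plate [19 49 99] foot [ 21  59 183] cap [  2 180  92] 
notes [522.4  54.9  54.3  50.1   4.1]
green [540.5 -65.5  22.8  66.7   8.1]
mat [488.5 243.5 151.  129.1  -7.9]
plate ((518.6978149414062, -268.0684814453125), 39.95131301879883)
tray [[ 0.5631  0.1055]
 [ 0.5838 -0.1098]
 [ 0.4605 -0.1252]
 [ 0.4392  0.0963]]
roll [[ 0.5286 -0.0063]]
```

View pics/w1c.png

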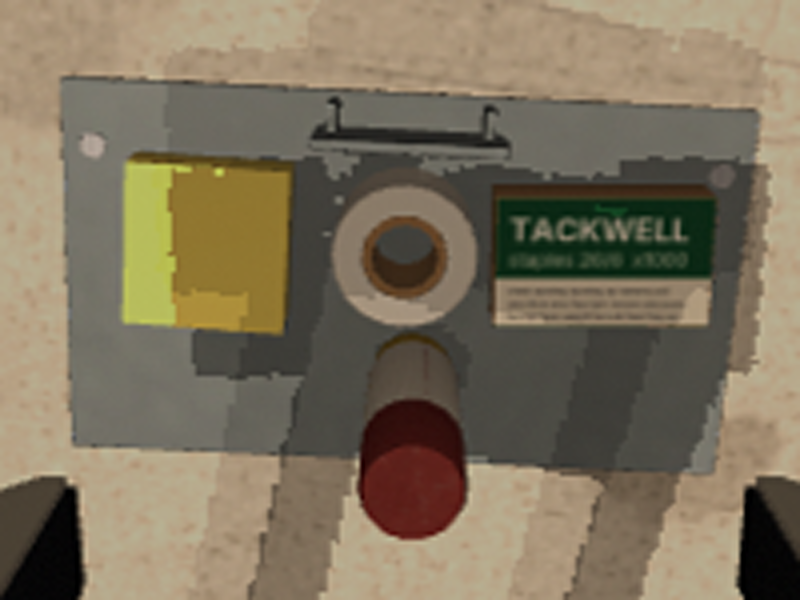

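```bash
python3 - <<'E'
from h import *
c=look("wrist")
print("glue",ray(c,(253,232),.1), robot.read_state()['q'])
c=look("scene")
m=blob(c,(0,0,0),(180,255,45),(150,265,275,375),3);print(rect(c,m,.003)); b=cv2.boxPoints(cv2.minAreaRect((ray(c,m,.003)*1000).astype(np.float32)));print(b)
p=blob(c,(0,0,0),(180,255,100),(315,150,358,188),3);print("plate",cv2.minEnclosingCircle((ray(c,p,.005)*1000).astype(np.float32)))
E
```

```text
glue [[ 0.4835 -0.0145]] [-0.1057 -0.0299  1.6013 -0.0004  1.5707  1.3264]
[491.5 277.6 216.1 126.6  -7.9]
[[413.8643 179.3075]
 [539.2849 161.8259]
 [569.1117 375.8156]
 [443.6911 393.2972]]
plate ((515.3794555664062, -267.78460693359375), 40.16991424560547)
```

```bash
python3 -m inch '[-63,-8,0,-2.5,100,-63,-8,0,-2.5,100,-63,-8,0,-2.5,100,-63,-8,-110,-2.5,100,-63,-8,-110,-2.5,100,-63,-8,-110,-2.5,100,-63,-8,-110,-2.5,100]' ; python3 - <<'E'
from h import *
c=look("wrist","w2");s=robot.read_state();print(s['tool_pos'],yaw(s),s['t'])
E
```

```text
t: 2.48
tool_pos: [0.4777, -0.0138, 0.1316]
orientation: [-3.136, -0.148, 0.015]
force: [-0.4, -0.0, -1.9]
opening: 0.0928
gripper_force: 0.0
[ 0.4795 -0.014   0.1352] 5.4185955796732745 2.5333
```

View pics/w2.png

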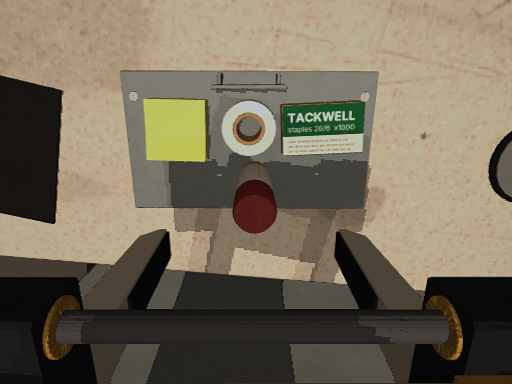

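The gripper is centred over the glue stick: the cap is at (255,212) and the finger midpoint is near column 252. I can also measure both boxes from here.

```bash
python3 - <<'E'
from h import *
s=robot.read_state();c=look("wrist")
print(s['tool_pos'],yaw(s))
print("glue",ray(c,(255,211),.1))
n=blob(c,(20,100,60),(35,255,255),(135,85,220,170));print("notes",rect(c,n,.028))
g=blob(c,(40,80,20),(90,255,255),(275,90,372,165));print("green",rect(c,g,.023))
print("box corners",ray(c,[(282,106),(364,101),(363,152),(284,155)],.023),"mean",ray(c,[(282,106),(364,101),(363,152),(284,155)],.023).mean(0))
t=ray(c,[(121,71),(378,72),(365,207),(134,208)],.004);print("tray",t,t.mean(0));print("roll",ray(c,(248.5,128),.034))
cv2.imwrite("pics/w2c.png",cv2.resize(c["image"][60:215,115:385],None,fx=2.9,fy=2.9,interpolation=2))
E
```

```text
[ 0.4795 -0.014   0.1352] 5.4185955796732745
glue [[ 0.4854 -0.0143]]
notes [520.7  54.2  50.5  52.5   5.4]
green [540.5 -65.5  25.3  66.8   8.1]
box corners [[ 0.5499 -0.0309]
 [ 0.5603 -0.0975]
 [ 0.5183 -0.1051]
 [ 0.5092 -0.0377]] mean [ 0.5344 -0.0678]
tray [[ 0.5646  0.1082]
 [ 0.5848 -0.1109]
 [ 0.462  -0.1247]
 [ 0.4393  0.0991]] [ 0.5127 -0.0071]
roll [[ 0.5307 -0.005 ]]
```

View pics/w2c.png

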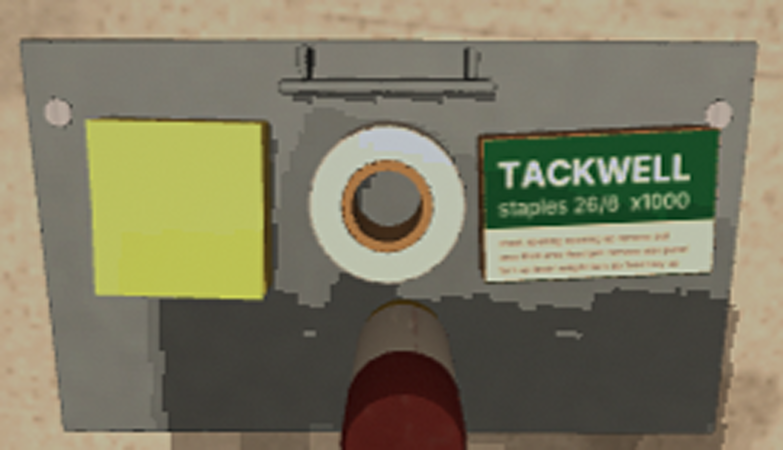

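```bash
python3 -m inch '[3,0,-30,0,100,3,0,-60,0,100,3,0,-74,0,100,3,0,-74,0,100,3,0,-74,0,100,3,0,-74,0,100]'; python3 -m inch '[0,0,0,0,0,0,0,0,0,0,0,0,0,0,0,0,0,0,0,0,0,0,0,0,0,0,0,0,0,0,0,0,0,0,0,0,0,0,0,0,0,0,0,0,0,0,0,0,0,0]' 20
```

```text
t: 3.08
tool_pos: [0.4874, -0.014, 0.067]
orientation: [3.137, 0.15, 0.007]
force: [0.5, 0.6, 0.5]
opening: 0.093
gripper_force: 0.0
t: 3.92
tool_pos: [0.4849, -0.0135, 0.0638]
orientation: [-3.138, -0.151, 0.0]
force: [-0.2, 0.8, 0.2]
opening: 0.031
gripper_force: 0.0
```

```bash
python3 -m inch '[0,0,0,0,0,0,0,0,0,0,0,0,0,0,0,0,0,0,0,0,0,0,20,0,0,0,0,50,0,0,0,0,80,0,0,0,0,80,0,0,0,0,80,0,0]' 20;  python3 -m inch '[2,30,0,0,0,4,70,0,0,0,6,110,0,0,0,8,150,0,0,0,10,190,0,0,0,12,230,0,0,0,14,270,0,0,0,16,310,0,0,0,17,345,0,0,0,18,373,0,0,0]';  python3 -m inch '[0,0,0,0,0,0,0,0,0,0,0,0,-30,0,0,0,0,-55,0,0,0,0,-70,0,0,0,0,-76,0,0,0,0,-78,0,0,0,0,-80,0,0,0,0,-80.5,0,0,0,0,-80.5,0,0]'; python3 - <<'E'
from h import *
c=look("wrist","w3");s=robot.read_state();print(s['tool_pos'],yaw(s),s['t'])
E
```

```text
t: 4.67
tool_pos: [0.4867, -0.0137, 0.1462]
orientation: [3.137, 0.151, 0.007]
force: [0.1, -0.4, -0.5]
opening: 0.0288
gripper_force: 20.0
t: 5.5
tool_pos: [0.5014, 0.3619, 0.1416]
orientation: [3.137, 0.153, -0.004]
force: [-0.4, -0.9, -0.3]
opening: 0.029
gripper_force: 20.0
t: 6.33
tool_pos: [0.5038, 0.3597, 0.0647]
orientation: [-3.137, -0.15, -0.003]
force: [0.2, 0.3, -0.5]
opening: 0.0292
gripper_force: 20.0
[0.5038 0.3598 0.0647] 5.493295068740254 6.3833
```

View pics/w3.png

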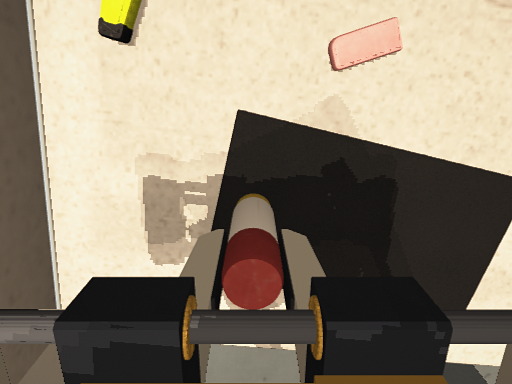

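The glue stick is held upright over the left end of the mat, its base at about (253,205), inside the mat's left edge at about column 216.

```bash
python3 -m inch '[0,0,-0.6,0,0,0,0,-1.2,0,0,0,0,-1.2,0,0,0,0,-1.2,0,0]'; python3 -c "
from h import *
s=robot.read_state();print(s['tool_pos'],s['force'],yaw(s))"; python3 -m inch '[0,0,0,0,30,0,0,0,0,60,0,0,0,0,100,0,0,0,0,100,0,0,0,0,100,0,0,0,0,100,0,0,0,0,100,0,0,0,0,100]';python3 -m inch '[0,0,30,0,100,0,0,65,0,100,0,0,100,0,100,0,0,100,0,100,0,0,100,0,100]'; python3 - <<'E'
from h import *
s=robot.read_state();print(s['tool_pos'],yaw(s),s['t'],s['q'])
E
```

```text
t: 6.72
tool_pos: [0.5033, 0.3598, 0.0628]
orientation: [-3.137, -0.151, -0.001]
force: [-0.0, 0.1, 2.6]
opening: 0.0294
gripper_force: 20.0
[0.5033 0.3598 0.0628] [-0.0344  0.0885  2.5914] 5.50589748752255
t: 7.38
tool_pos: [0.5029, 0.3595, 0.0621]
orientation: [3.138, 0.151, -0.0]
force: [0.4, 0.3, -0.1]
opening: 0.0713
gripper_force: 0.0
t: 7.8
tool_pos: [0.5049, 0.3607, 0.1659]
orientation: [-3.135, -0.151, -0.009]
force: [0.7, 0.5, -0.1]
opening: 0.093
gripper_force: 0.0
[0.5049 0.3607 0.1659] 5.502502369871533 7.8 [0.5377 0.2073 1.4994 0.     1.4285 2.0125]
```

```bash
python3 -m inch '[3,-40,0,7,100,6,-80,0,14,100,9,-120,0,21,100,12,-160,0,28,100,15,-200,0,35,100,18,-240,0,42,90,21,-280,0,49,80,25,-320,0,56,70,28,-360,0,63,70,31,-400,0,70,70]'; python3 -m inch '[0,-14,0,7,70,0,-28,0,14,70,0,-28,-15,22.6,70,0,-28,-30,22.6,70,0,-28,-30,22.6,70,0,-28,-30,22.6,70,0,-28,-30,22.6,70]'; python3 - <<'E'
from h import *
s=robot.read_state();c=look("wrist","w4");print(s['tool_pos'],yaw(s),s['t'],s['q'])
E
```

```text
t: 8.63
tool_pos: [0.5317, -0.0244, 0.1605]
orientation: [-2.54, -1.846, 0.003]
force: [0.9, 0.6, 0.5]
opening: 0.0666
gripper_force: 0.0
t: 9.22
tool_pos: [0.5325, -0.0505, 0.132]
orientation: [-2.138, -2.301, 0.001]
force: [0.0, -0.7, -0.1]
opening: 0.0653
gripper_force: 0.0
[ 0.5325 -0.0505  0.132 ] 94.21713507314784 9.2167 [-0.1904  0.0139  1.771   0.      1.3577 -0.264 ]
```

View pics/w4.png

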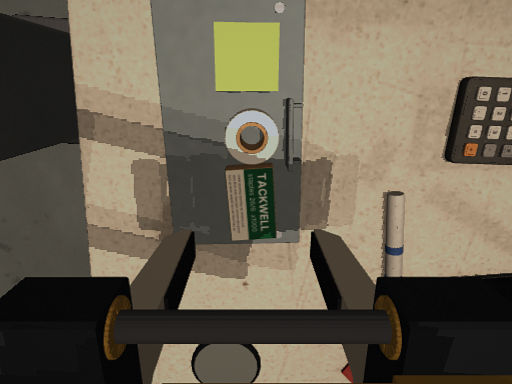

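```bash
python3 - <<'E'
from h import *
s=robot.read_state();c=look("wrist");print(s['tool_pos'],yaw(s))
g=blob(c,(40,80,20),(90,255,255),(220,160,285,245));print("green",rect(c,g,.023))
n=blob(c,(20,100,60),(35,255,255),(205,15,290,100));print("notes",rect(c,n,.028))
cv2.imwrite("pics/w4c.png",cv2.resize(c["image"][155:255,210:300],None,fx=6,fy=6,interpolation=2))
E
```

```text
[ 0.533  -0.0505  0.1326] 94.24199248460077
green [540.6 -65.4  25.2  66.9   8.1]
notes [520.   56.   49.5  48.7   4.3]
```

View pics/w4c.png

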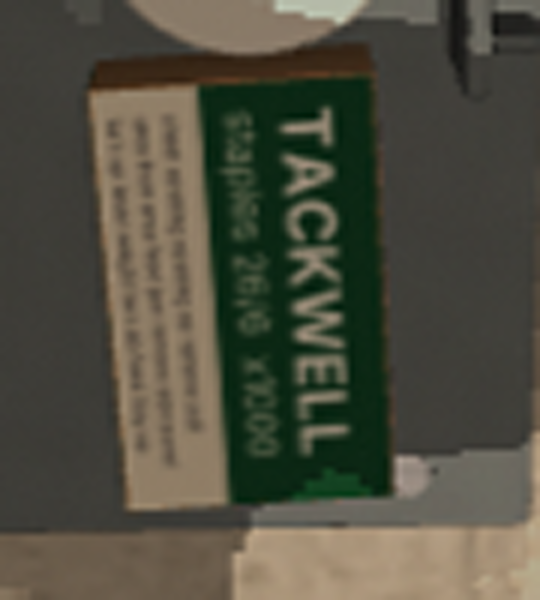

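The close crop shows the staple box clearly: four top corners, long sides at 8.1° and a gap to the roll.

```bash
python3 -m inch '[0,-16,0,3.9,70,0,-16,-35,3.9,70,0,-16,-75,3.9,70,0,-16,-105,3.9,70,0,-16,-118,3.9,70,0,-16,-124,3.9,70,0,-16,-124,3.9,70,0,-16,-124,3.9,70,0,-16,-124,3.9,70]';python3 - <<'E'
from h import *
s=robot.read_state();c=look("wrist","w5");print(s['tool_pos'],yaw(s),s['force'])
E
```

```text
t: 10.07
tool_pos: [0.5349, -0.0671, 0.0107]
orientation: [2.055, 2.372, 0.003]
force: [-0.3, 0.4, 0.6]
opening: 0.0651
gripper_force: 0.0
[ 0.5349 -0.0671  0.0107] 98.19151168390562 [-0.3076  0.3931  0.611 ]
```

View pics/w5.png

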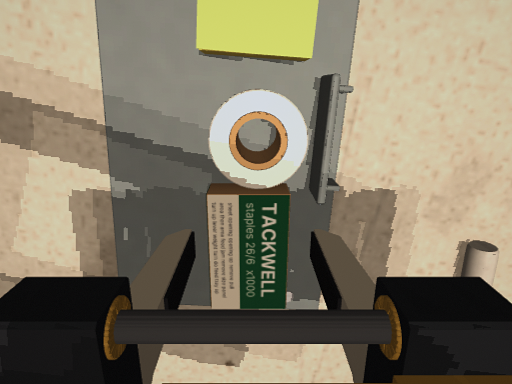

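```bash
python3 -m inch '[-2,0,-2,0,70,-2,0,-4,0,70,-2,0,-4,0,70,-2,0,-4,0,70]' ; python3 -m inch '[0,0,0,0,55,0,0,0,0,50,0,0,0,0,47,0,0,0,0,40,0,0,0,0,0,0,0,0,0,0,0,0,0,0,0,0,0,0,0,0,0,0,0,0,0,0,0,0,0,0]' 20
```

```text
t: 10.45
tool_pos: [0.5308, -0.0667, 0.0043]
orientation: [2.057, 2.374, 0.0]
force: [-0.7, -0.2, 0.8]
opening: 0.0653
gripper_force: 0.4
t: 11.28
tool_pos: [0.531, -0.0668, 0.0043]
orientation: [2.057, 2.374, 0.0]
force: [0.9, 0.3, 2.4]
opening: 0.0422
gripper_force: 20.4
```

```bash
python3 -m inch '[0,0,10,0,0,0,0,30,0,0,0,0,50,0,0,0,0,50,0,0,-4,30,50,0,0,-8,60,50,0,0,-12,95,50,0,0,-16,130,50,0,0,-20,165,50,0,0,-24,200,50,0,0]';  python3 -m inch '[-4,35,0,0,0,-8,70,0,0,0,-12,105,0,0,0,-16,135,0,0,0,-16,144,0,0,0,-16,144,0,0,0,-16,144,-25,0,0,-16,144,-40,0,0,-16,144,-46,0,0,-16,144,-46,0,0]'; python3 -m inch '[0,0,0,0,0,0,0,0,0,0,0,0,-2,0,0,0,0,-4,0,0,0,0,-4,0,0,0,0,-4,0,0]'; python3 - <<'E'
from h import *
s=robot.read_state();c=look("wrist","w6");print(s['tool_pos'],yaw(s),s['force'])
E
```

```text
t: 12.12
tool_pos: [0.5058, 0.1347, 0.0536]
orientation: [-2.057, -2.374, 0.001]
force: [0.4, 0.2, -1.1]
opening: 0.042
gripper_force: 20.0
t: 12.95
tool_pos: [0.4891, 0.2751, 0.0058]
orientation: [-2.057, -2.372, 0.007]
force: [0.3, -0.2, -0.9]
opening: 0.0419
gripper_force: 20.0
t: 13.45
tool_pos: [0.4909, 0.2773, 0.0043]
orientation: [2.057, 2.374, 0.0]
force: [0.1, -1.3, -1.2]
opening: 0.0416
gripper_force: 20.0
[0.4909 0.2773 0.0043] 98.1882781209967 [ 0.1373 -1.3132 -1.2228]
```

View pics/w6.png

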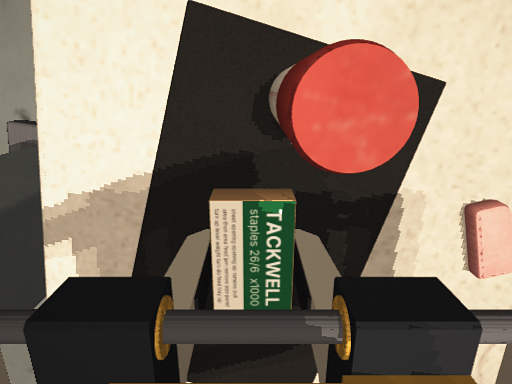

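The staple box is held just above the mat, and the glue stick stands upright further on.

```bash
python3 -m inch '[0,0,-1,0,0,0,0,-1,0,0,0,0,-1,0,55,0,0,-1,0,60,0,0,-1,0,75,0,0,-1,0,75,0,0,-1,0,75,0,0,-1,0,75,0,0,30,0,75,0,0,60,0,75]'; python3 -m inch '[0,0,20,0,75,0,0,40,0,75,5,-35,60,-1,75,10,-75,60,-2,75,15,-115,60,-3,75,20,-155,60,-4,75,25,-190,60,-4,75,30,-222,60,-4,75,30,-222,60,-4,75,30,-222,60,-4,75]';python3 -m inch '[0,0,-10,0,75,0,0,-10,0,75,0,0,-10,0,75]';python3 - <<'E'
from h import *
s=robot.read_state();c=look("wrist","w7");print(s['tool_pos'],yaw(s),s['force'])
n=blob(c,(20,100,60),(35,255,255),(150,130,360,320));print("notes",rect(c,n,.028))
E
```

```text
t: 14.33
tool_pos: [0.4884, 0.2762, 0.0623]
orientation: [-2.056, -2.372, 0.009]
force: [0.5, 0.4, 1.1]
opening: 0.0697
gripper_force: 0.0
t: 15.17
tool_pos: [0.5208, 0.0538, 0.1241]
orientation: [-2.143, -2.297, 0.0]
force: [-0.0, 0.9, -0.4]
opening: 0.0695
gripper_force: 0.0
t: 15.42
tool_pos: [0.5197, 0.0566, 0.1128]
orientation: [-2.135, -2.302, 0.002]
force: [-0.3, 0.1, 0.5]
opening: 0.0697
gripper_force: 0.0
[0.5197 0.0566 0.1128] 94.28840870256029 [-0.3361  0.1422  0.5273]
notes [519.7  59.1  49.7  54.6   4.4]
```

View pics/w7.png

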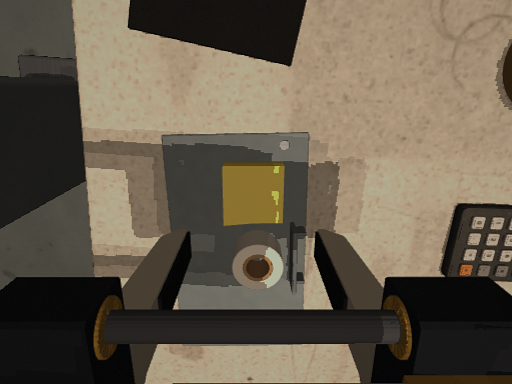

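The notes at (253,194), roll (258,265) and backstop (297,258) are in view, with the notes centred between the fingers.

```bash
python3 -m inch '[0,0,-35,0,75,0,0,-70,0,75,0,0,-92,0,75,0,0,-103,0,75,0,0,-106,0,75,0,0,-106,0,75,0,0,-106,0,75,0,0,-106,0,75]';python3 - <<'E'
from h import *
s=robot.read_state();c=look("wrist","w8");print(s['tool_pos'],yaw(s),s['force'])
n=blob(c,(20,100,60),(35,255,255),(150,130,360,320),9);x,y,w,h=cv2.boundingRect(n);print(x,x+w,y,y+h);print("notes",rect(c,n,.028))
for v in (y+8,y+h//2,y+h-10):
  r=n[n[:,1]==v,0];print(v,r.min(),r.max())
E
```

```text
t: 16.13
tool_pos: [0.5226, 0.0555, 0.0102]
orientation: [2.137, 2.3, 0.004]
force: [-0.1, -1.3, 1.1]
opening: 0.0697
gripper_force: 0.0
[0.5226 0.0555 0.0102] 94.202166563587 [-0.0523 -1.2687  1.0505]
197 298 199 302
notes [519.4  60.2  49.3  57.7   4.2]
207 200 295
250 199 295
292 201 293
```

```bash
python3 -m inch '[0,0,0,0,75,0,0,0,0,75,0,0,0,0,75,0,0,0,0,75]';python3 - <<'E'
from h import *
s=robot.read_state();c=look("wrist");print(s['tool_pos'],yaw(s),s['force'])
n=blob(c,(20,100,60),(35,255,255),(150,130,360,320),9)
for v in (207,250,292):
  r=n[n[:,1]==v,0];print(v,r.min(),r.max())
E
```

```text
t: 16.52
tool_pos: [0.521, 0.0553, 0.0085]
orientation: [2.139, 2.301, 0.001]
force: [-0.5, 1.1, 0.9]
opening: 0.0699
gripper_force: 0.0
[0.521  0.0553 0.0085] 94.18171903649593 [-0.5273  1.1489  0.8953]
207 203 298
250 202 298
292 203 297
```

```bash
python3 -m inch '[-0.6,0,-2,0,75,-0.6,0,-2.5,0,75,-0.6,0,-2.5,0,75,-0.6,0,-2.5,0,75,-0.6,0,-2.5,0,75]'; python3 -m inch '[0,0,0,0,65,0,0,0,0,58,0,0,0,0,54,0,0,0,0,45,0,0,0,0,20,0,0,0,0,0,0,0,0,0,0,0,0,0,0,0,0,0,0,0,0,0,0,0,0,0]' 20
```

```text
t: 16.98
tool_pos: [0.5202, 0.0553, 0.0056]
orientation: [-2.139, -2.301, 0.0]
force: [-0.0, -0.5, -1.6]
opening: 0.0697
gripper_force: 0.0
t: 17.82
tool_pos: [0.5202, 0.0553, 0.0057]
orientation: [2.139, 2.301, 0.0]
force: [-0.5, -0.6, 1.5]
opening: 0.05
gripper_force: 20.0
```

```bash
python3 -m inch '[0,0,10,0,0,0,0,30,0,0,0,0,50,0,0,-7,30,50,0,0,-15,60,50,0,0,-23,95,50,0,0,-31,130,50,0,0,-38,153,50,0,0,-38,153,50,0,0,-38,153,50,0,0]'; python3 -m inch '[0,0,0,0,0,0,0,0,0,0,0,0,-25,0,0,0,0,-40,0,0,0,0,-47,0,0,0,0,-50,0,0,0,0,-51,0,0,0,0,-51,0,0,0,0,-51,0,0,0,0,-51,0,0]'; python3 -c "
from h import *
s=robot.read_state();print(s['tool_pos'],s['force'],yaw(s))"; python3 -m inch '[0,0,0,0,60,0,0,0,0,65,0,0,0,0,75,0,0,0,0,75,0,0,0,0,75,0,0,0,0,75,0,0,30,0,75,0,0,70,0,75,0,0,100,0,75,0,0,100,0,75]'; python3 - <<'E'
from h import *
s=robot.read_state();print(s['tool_pos'],yaw(s));c=look("wrist");d=look("scene")
cv2.imwrite("pics/c9.png",np.vstack([c["image"][:,:],d["image"][190:384]]))
E
```

```text
t: 18.65
tool_pos: [0.4819, 0.2094, 0.0563]
orientation: [2.135, 2.304, 0.0]
force: [0.9, 0.0, -0.5]
opening: 0.0499
gripper_force: 20.0
t: 19.48
tool_pos: [0.4829, 0.2083, 0.0054]
orientation: [2.139, 2.3, 0.002]
force: [0.5, 0.0, 0.5]
opening: 0.05
gripper_force: 20.0
[0.4829 0.2083 0.0054] [0.4821 0.0469 0.4643] 94.16258467545263
t: 20.32
tool_pos: [0.4866, 0.2098, 0.1123]
orientation: [2.135, 2.297, 0.015]
force: [1.1, 0.3, 0.5]
opening: 0.0696
gripper_force: 0.0
[0.4866 0.2098 0.1123] 94.19233423407573
```

View pics/c9.png

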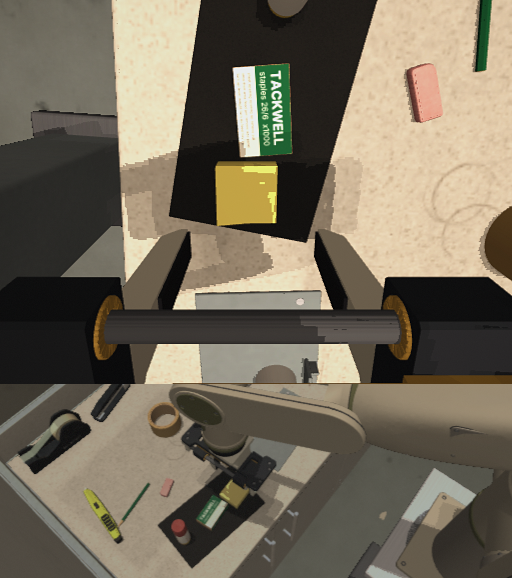

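All three items now sit inside the mat: the notes at (246,193), the staple box at (263,110), and the glue stick upright. Next is the roll.

```bash
python3 -m inch '[4,-20,10,-7,90,8,-40,15,-14,90,12,-60,15,-21,90,16,-80,15,-28,90,20,-100,15,-35,90,24,-120,15,-42,90,28,-140,15,-49,90,32,-160,15,-56,90,36,-180,15,-63,90,40,-195,15,-70,90]'; python3 -m inch '[5,-10,0,-6,90,7,-19,0,-12,90,7,-19,0,-18.7,90,7,-19,0,-18.7,90,7,-19,0,-18.7,90,7,-19,0,-18.7,90]'; python3 - <<'E'
from h import *
s=robot.read_state();c=look("wrist","w10");print(s['tool_pos'],yaw(s),s['q'])
E
```

```text
t: 21.25
tool_pos: [0.5209, 0.0119, 0.1175]
orientation: [-3.073, -0.648, 0.005]
force: [0.2, -0.3, 0.5]
opening: 0.0838
gripper_force: 0.0
t: 21.75
tool_pos: [0.5284, -0.0054, 0.1186]
orientation: [-3.137, -0.157, 0.003]
force: [0.6, -0.6, -1.1]
opening: 0.0835
gripper_force: 0.0
[ 0.5284 -0.0054  0.1186] 5.725569830431201 [-0.1073  0.01    1.8003  0.0001  1.3331  1.3636]
```

View pics/w10.png

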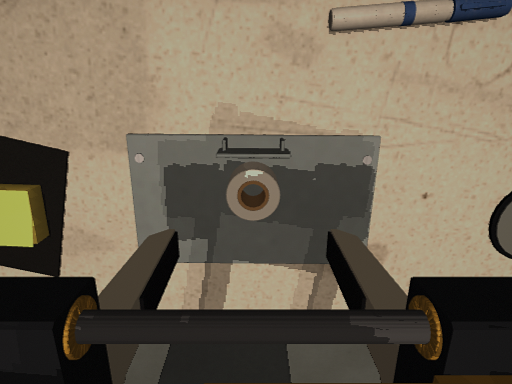

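The roll is at (253,194), centred between the fingers with nothing beside it.

```bash
python3 -m inch '[1.5,0,-35,0,90,1.5,0,-70,0,90,1.5,0,-95,0,90,1.5,0,-105,0,90,1.5,0,-109,0,90,1.5,0,-109,0,90,1.5,0,-109,0,90,1.5,0,-109,0,90,1.5,0,-109,0,90,1.5,0,-109,0,90]'; python3 - <<'E'
from h import *
s=robot.read_state();c=look("wrist","w11");print(s['tool_pos'],yaw(s))
print("tip pix for roll est", [proj(c,[x,-.005,.034]) for x in (.528,.53,.532)])
E
```

```text
t: 22.63
tool_pos: [0.5319, -0.0058, 0.0121]
orientation: [3.138, 0.151, 0.004]
force: [-0.1, -0.1, 0.7]
opening: 0.0837
gripper_force: 0.0
[ 0.5319 -0.0058  0.0121] 5.495048080347941
tip pix for roll est [array([251.4328, 270.3236]), array([251.8152, 266.8281]), array([252.2003, 263.3069])]
```

View pics/w11.png

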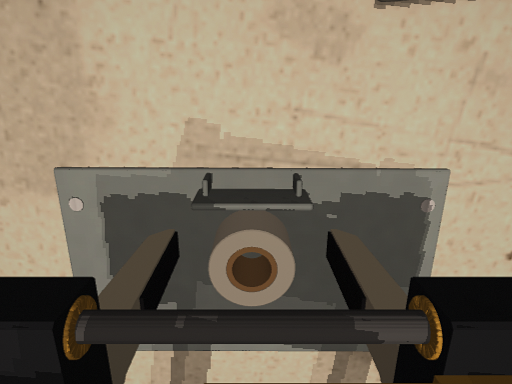

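```bash
python3 -m inch '[-0.5,0,-2,0,90,-0.5,0,-2,0,75,-0.5,0,-2,0,60,-0.5,0,-2,0,50,-0.5,0,-2,0,45,-0.5,0,-2,0,20,-0.5,0,-2,0,0,-0.5,0,-2,0,0,-0.5,0,-2,0,0,-0.5,0,-2,0,0]' 20; python3 -c "
from h import *
s=robot.read_state();print(s['tool_pos'],s['gripper_force'],yaw(s));c=look('wrist');cv2.imwrite('pics/w12.png',c['image'])
print([proj(c,[x,-.005,.034]) for x in (.528,.53,.532)])"
```

```text
t: 23.52
tool_pos: [0.5302, -0.0057, 0.0087]
orientation: [-3.138, -0.15, 0.0]
force: [-0.1, -0.8, -1.2]
opening: 0.0432
gripper_force: 20.0
[ 0.5302 -0.0057  0.0087] 19.997513830012394 5.485894884027274
[array([251.991 , 271.2494]), array([252.3839, 267.6795]), array([252.7798, 264.0826])]
```

```bash
python3 -m inch '[0,0,15,0,0,0,0,45,0,0,0,0,70,0,0,0,0,70,0,0,-2,-30,70,0,0,-4,-65,70,0,0,-6,-100,70,0,0,-7,-135,70,0,0,-8,-170,70,0,0,-9,-200,70,0,0]'; python3 -m inch '[-1,-25,0,0,0,-2,-45,0,0,0,-3,-62,0,0,0,-3,-62,0,0,0,-3,-62,0,0,0,-3,-62,0,0,0,-3,-62,0,0,0]'; python3 - <<'E'
from h import *
s=robot.read_state();c=look("wrist","w13");print(s['tool_pos'],yaw(s),s['gripper_force'])
p=blob(c,(0,0,0),(180,255,120),(150,100,380,260),3)
print([proj(c,[.5175+a,-.268+b,.005]) for a,b in((0,0),(.04,0),(0,.04),(0,-.04))])
E
```

```text
t: 24.4
tool_pos: [0.5207, -0.2078, 0.0783]
orientation: [3.138, 0.15, -0.0]
force: [0.5, 0.0, 0.0]
opening: 0.0432
gripper_force: 20.0
t: 24.98
tool_pos: [0.5182, -0.2666, 0.0783]
orientation: [-3.137, -0.152, 0.001]
force: [0.1, 0.3, -0.2]
opening: 0.0434
gripper_force: 20.0
[ 0.5182 -0.2666  0.0783] 5.537009152267224 19.996995957426407
[array([255.175, 201.297]), array([260.5668, 150.7219]), array([203.8439, 196.5377]), array([306.0579, 206.0147])]
```

View pics/w13.png

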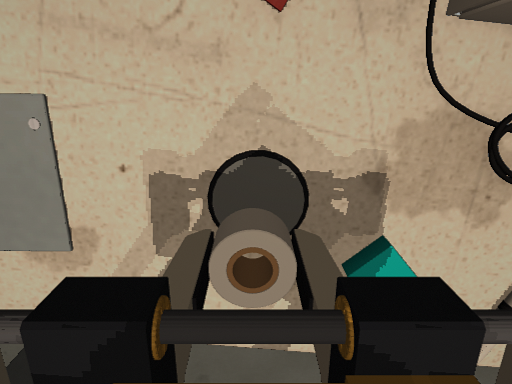

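```bash
python3 -m inch '[0.7,-3,-20,0,0,0.7,-3,-45,0,0,0.7,-3,-58,0,0,0.7,-3,-64,0,0,0.7,-3,-65,0,0,0.7,-3,-65,0,0,0.7,-3,-65,0,0,0.7,-3,-65,0,0,0.7,-3,-65,0,0]'; python3 - <<'E'
from h import *
s=robot.read_state();c=look("wrist","w14");print(s['tool_pos'],yaw(s),s['gripper_force'])
E
```

```text
t: 25.78
tool_pos: [0.5197, -0.2712, 0.015]
orientation: [3.137, 0.15, 0.003]
force: [0.4, -0.3, 0.2]
opening: 0.0435
gripper_force: 20.0
[ 0.5197 -0.2712  0.015 ] 5.485668903537137 19.99691281077503
```

View pics/w14.png

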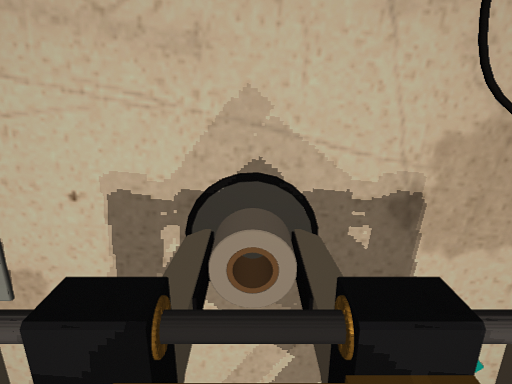

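That makes 17 pictures viewed, over the limit of 14, so I will check everything else numerically. This one shows the roll centred on the plate in columns: foot spans 186–317, roll at 252.

```bash
python3 - <<'E'
from h import *
s=robot.read_state();c=look("wrist");print(s['tool_pos'])
print("plate back edge",ray(c,(254,173),.004),"left/right edge mid",ray(c,[(187,228),(317,228)],.004))
zt=s['tool_pos'][2]+.0253
h=blob(c,(8,90,40),(20,255,200),(215,230,290,300),3)  # core
print("roll core ctr px",cv2.boundingRect(h)); x,y,w,hh=cv2.boundingRect(h); print(ray(c,(x+w/2,y+hh/2),zt), ray(c,[(252,230),(252,307)],zt).mean(0))
E
```

```text
[ 0.5196 -0.2711  0.0147]
plate back edge [[ 0.5577 -0.2676]] left/right edge mid [[ 0.5205 -0.2315]
 [ 0.5279 -0.3079]]
roll core ctr px (227, 247, 52, 46)
[[ 0.518  -0.2708]] [ 0.518  -0.2704]
```

```bash
python3 -m inch '[0.5,-0.5,-1.5,0,0,0.5,-0.5,-2.5,0,0,0.5,-0.5,-2.5,0,0,0.5,-0.5,-2.5,0,0]'; python3 -m inch '[0,0,-0.7,0,0,0,0,-0.7,0,0,0,0,-0.7,0,0]';python3 -c "
from h import *
s=robot.read_state();print(s['tool_pos'],s['force'])"
```

```text
t: 26.22
tool_pos: [0.5192, -0.2711, 0.011]
orientation: [-3.138, -0.15, 0.001]
force: [-0.5, -0.0, 0.1]
opening: 0.0433
gripper_force: 20.0
t: 26.47
tool_pos: [0.5195, -0.2712, 0.0107]
orientation: [3.138, 0.15, 0.0]
force: [-1.6, 0.8, 2.6]
opening: 0.0433
gripper_force: 20.0
[ 0.5195 -0.2712  0.0107] [-1.6295  0.8266  2.6063]
```

```bash
python3 -m inch '[0,0,0,0,48,0,0,0,0,50,0,0,0,0,55,0,0,0,0,60,0,0,0,0,65,0,0,0,0,65,0,0,30,0,65,0,0,70,0,65,0,0,110,0,65,0,0,110,0,65]'; python3 -m inch '[0,0,0,0,75,0,0,0,0,75]'; python3 - <<'E'
from h import *
s=robot.read_state();c=look("wrist");print(s['tool_pos'],yaw(s))
p=blob(c,(0,0,0),(180,255,70),(190,100,330,260),3);x,y,w,h=cv2.boundingRect(p);print("foot box",x,y,w,h)
hsv=cv2.cvtColor(c["image"],cv2.COLOR_BGR2HSV);m=cv2.inRange(hsv,np.array((5,120,40)),np.array((20,255,255)))[y:y+h,x:x+w];v,u=np.nonzero(m);print("core",u.mean()+x,v.mean()+y,len(u),ray(c,(u.mean()+x,v.mean()+y),.036))
print("expected core px",proj(c,[.518,-.271,.036]));cv2.imwrite("pics/w15.png",c["image"])
E
```

```text
t: 27.3
tool_pos: [0.524, -0.2741, 0.1303]
orientation: [3.13, 0.15, 0.018]
force: [1.0, -0.1, 0.9]
opening: 0.0607
gripper_force: 0.0
t: 27.47
tool_pos: [0.5194, -0.2712, 0.1204]
orientation: [3.138, 0.15, 0.0]
force: [-1.5, 0.6, -0.3]
opening: 0.0684
gripper_force: 0.0
[ 0.5194 -0.2712  0.1204] 5.488144496788614
foot box 208 142 88 85
core 252.25316455696202 199.249547920434 553 [[ 0.5164 -0.2706]]
expected core px [252.9256 197.4426]
```

```bash
python3 -m inch '[-3,35,0,6,75,-6,70,0,12,75,-9,105,0,18,75,-12,140,0,24,75,-15,175,0,30,75,-18,210,0,36,75,-21,245,0,42,75,-24,280,0,48,75,-24,280,0,48,75,-24,280,0,48,75]'; python3 -m inch '[-2,30,0,6,75,-4,60,0,12,75,-6,95,0,18,75,-8,130,0,24,75,-10,165,0,30,75,-13,199.5,0,36,75,-13,199.5,0,40.7,75,-13,199.5,0,40.7,75,-13,199.5,0,40.7,75,-13,199.5,0,40.7,75]';python3 -m inch '[0,0,0,0,75,0,0,0,0,75]'; python3 -c "
from h import *
s=robot.read_state();print(s['tool_pos'],yaw(s),s['q'])
c=look('wrist');n=blob(c,(20,100,60),(35,255,255),(150,130,360,320));print('notes',rect(c,n,.027))"
```

```text
t: 28.35
tool_pos: [0.4938, 0.0105, 0.1185]
orientation: [-2.802, -1.417, 0.005]
force: [-0.0, -0.1, 0.3]
opening: 0.0694
gripper_force: 0.0
t: 29.18
tool_pos: [0.4824, 0.2067, 0.1196]
orientation: [-2.145, -2.295, 0.002]
force: [-0.1, 0.8, 0.4]
opening: 0.0698
gripper_force: 0.0
t: 29.35
tool_pos: [0.4827, 0.2071, 0.1203]
orientation: [-2.143, -2.297, 0.0]
force: [-0.1, 0.0, -0.5]
opening: 0.0697
gripper_force: 0.0
[0.4827 0.2071 0.1203] 93.98637020953079 [ 0.3077 -0.0021  1.8092 -0.0002  1.3348  0.2382]
notes [482.2 211.6  50.1  54.9   4.1]
```

```bash
python3 -m inch '[-0.4,1.2,-35,0.2,75,-0.4,1.2,-70,0.2,75,-0.4,1.2,-95,0.2,75,-0.4,1.2,-108,0.2,75,-0.4,1.2,-113,0.2,75,-0.4,1.2,-115,0.2,75,-0.4,1.2,-115,0.2,75,-0.4,1.2,-115,0.2,75,-0.4,1.2,-115,0.2,75,-0.4,1.2,-115,0.2,75]'; python3 -m inch '[0,0,0,0,65,0,0,0,0,58,0,0,0,0,54,0,0,0,0,45,0,0,0,0,20,0,0,0,0,0,0,0,0,0,0,0,0,0,0,0,0,0,0,0,0,0,0,0,0,0]' 20; python3 -c "
from h import *
s=robot.read_state();print(s['tool_pos'],yaw(s))"
```

```text
t: 30.23
tool_pos: [0.4831, 0.2098, 0.0068]
orientation: [2.134, 2.304, 0.003]
force: [0.2, -0.3, -0.4]
opening: 0.0695
gripper_force: 0.0
t: 31.07
tool_pos: [0.4821, 0.2096, 0.0056]
orientation: [2.135, 2.305, 0.0]
force: [-0.3, 0.5, 4.1]
opening: 0.0496
gripper_force: 20.0
[0.4821 0.2096 0.0056] 94.3864900319994
```

```bash
python3 -m inch '[0,0,10,0,0,0,0,30,0,0,0,0,50,0,0,7,-30,50,0,0,15,-60,50,0,0,23,-95,50,0,0,31,-130,50,0,0,38,-153,50,-0.2,0,38,-153,50,-0.2,0,38,-153,50,-0.2,0]'; python3 -m inch '[0,0,0,0,0,0,0,0,0,0,0,0,-25,0,0,0,0,-40,0,0,0,0,-46,0,0,0,0,-47,0,0,0,0,-47,0,0,0,0,-47,0,0,0,0,-47,0,0,0,0,-47,0,0]'; python3 -c "
from h import *
s=robot.read_state();print(s['tool_pos'],s['force'],yaw(s))"
```

```text
t: 31.9
tool_pos: [0.5202, 0.0554, 0.0559]
orientation: [-2.142, -2.298, -0.0]
force: [-1.0, 0.5, -0.8]
opening: 0.05
gripper_force: 20.0
t: 32.73
tool_pos: [0.5208, 0.0566, 0.0094]
orientation: [2.138, 2.3, 0.002]
force: [-0.3, 0.4, -0.6]
opening: 0.0496
gripper_force: 20.0
[0.5208 0.0566 0.0094] [-0.2565  0.3945 -0.6276] 94.19454219686
```

```bash
python3 -m inch '[-0.3,0,-1,0,0,-0.3,0,-2,0,0,-0.3,0,-2,0,0,-0.3,0,-2,0,0,-0.3,0,-2,0,0]'; python3 -c "
from h import *
s=robot.read_state();print(s['tool_pos'],s['force'],yaw(s))"
```

```text
t: 33.15
tool_pos: [0.5199, 0.0565, 0.0066]
orientation: [2.139, 2.301, 0.0]
force: [-0.3, 0.9, 0.8]
opening: 0.0497
gripper_force: 20.0
[0.5199 0.0565 0.0066] [-0.2646  0.862   0.8057] 94.18309613107142
```

```bash
python3 -m inch '[0,0,-0.4,0,0,0,0,-0.4,0,55,0,0,-0.4,0,60,0,0,-0.4,0,65,0,0,-0.4,0,75,0,0,-0.4,0,75,0,0,-0.4,0,75,0,0,30,0,75,0,0,65,0,75,0,0,100,0,75]'; python3 -m inch '[-5,35,10,1,70,-10,70,10,2,70,-15,105,10,3,70,-20,145,10,4,70,-25,185,10,4,70,-29,220.8,10,4,70,-29,220.8,10,4,70,-29,220.8,10,4,70,-29,220.8,10,4,70,-29,220.8,10,4,70]';python3 -c "
from h import *
s=robot.read_state();print(s['tool_pos'],yaw(s))
c=look('wrist');n=blob(c,(40,80,20),(90,255,255),(190,130,320,320));print('green',rect(c,n,.022),cv2.boundingRect(n))"
```

```text
t: 33.98
tool_pos: [0.5184, 0.0565, 0.1066]
orientation: [-2.137, -2.3, 0.003]
force: [1.4, 0.2, -0.0]
opening: 0.0699
gripper_force: 0.0
t: 34.82
tool_pos: [0.4908, 0.2762, 0.1163]
orientation: [2.058, 2.373, -0.001]
force: [0.2, -0.1, -0.9]
opening: 0.0651
gripper_force: 0.0
[0.4908 0.2762 0.1163] 98.13340216722264
green [499.  278.6  25.2  66.1   8.2] (247, 153, 32, 76)
```

```bash
python3 -m inch '[0,1,-35,0,70,0,1,-70,0,70,0,1,-93,0,70,0,1,-106,0,70,0,1,-110,0,70,0,1,-111.5,0,70,0,1,-111.5,0,70,0,1,-111.5,0,70,0,1,-111.5,0,70,0,1,-111.5,0,70]'; python3 -m inch '[0,0,0,0,60,0,0,0,0,50,0,0,0,0,46,0,0,0,0,35,0,0,0,0,10,0,0,0,0,0,0,0,0,0,0,0,0,0,0,0,0,0,0,0,0,0,0,0,0,0]' 20; python3 -c "
from h import *
s=robot.read_state();print(s['tool_pos'],yaw(s))"
```

```text
t: 35.7
tool_pos: [0.4918, 0.2788, 0.0065]
orientation: [2.056, 2.374, 0.004]
force: [0.6, 0.6, -0.9]
opening: 0.0652
gripper_force: 0.0
t: 36.53
tool_pos: [0.4907, 0.2783, 0.005]
orientation: [-2.057, -2.374, 0.0]
force: [-0.4, -0.9, 1.8]
opening: 0.0418
gripper_force: 20.0
[0.4907 0.2783 0.005 ] 98.18548462497758
```

```bash
python3 -m inch '[0,0,10,0,0,0,0,30,0,0,0,0,50,0,0,0,0,50,0,0,4,-30,50,0,0,8,-60,50,0,0,12,-95,50,0,0,16,-130,50,0,0,20,-165,50,0,0,24,-200,50,0,0]';  python3 -m inch '[4,-35,0,0,0,8,-70,0,0,0,12,-105,0,0,0,17,-135,0,0,0,17,-144,0,0,0,17,-144,0,0,0,17,-144,0,0,0,17,-144,-25,0,0,17,-144,-40,0,0,17,-144,-46,0,0]'; python3 -m inch '[0,0,-1,0,0,0,0,-1,0,0,0,0,-1,0,0,0,0,-1,0,0]'; python3 -c "
from h import *
s=robot.read_state();print(s['tool_pos'],s['force'],yaw(s))"
```

```text
t: 37.37
tool_pos: [0.5143, 0.0767, 0.0546]
orientation: [-2.057, -2.375, 0.0]
force: [0.4, 0.2, -1.0]
opening: 0.0419
gripper_force: 20.0
t: 38.2
tool_pos: [0.5295, -0.0634, 0.0063]
orientation: [-2.053, -2.373, 0.003]
force: [-0.3, 0.6, -1.7]
opening: 0.0419
gripper_force: 20.0
t: 38.53
tool_pos: [0.5325, -0.0655, 0.0091]
orientation: [2.056, 2.374, 0.001]
force: [0.1, 0.1, -0.5]
opening: 0.0415
gripper_force: 20.0
[ 0.5325 -0.0655  0.0091] [ 0.1465  0.0889 -0.5197] 98.2178580445911
```

```bash
python3 -m inch '[0,0,-1.5,0,0,0,0,-2.5,0,0,0,0,-2.5,0,0,0,0,-2.5,0,0,0,0,-2.5,0,0]'; python3 -c "
from h import *
s=robot.read_state();print(s['tool_pos'],s['force'],yaw(s))"
```

```text
t: 38.95
tool_pos: [0.5321, -0.0658, 0.0059]
orientation: [2.057, 2.374, 0.001]
force: [0.6, -0.1, 0.9]
opening: 0.0419
gripper_force: 20.0
[ 0.5321 -0.0658  0.0059] [ 0.6018 -0.1465  0.8717] 98.17803468585264
```

```bash
python3 -m inch '[0,0,-0.4,0,0,0,0,-0.4,0,48,0,0,-0.4,0,55,0,0,-0.4,0,65,0,0,-0.4,0,70,0,0,-0.4,0,70,0,0,-0.4,0,70,0,0,35,0,70,0,0,75,0,70,0,0,110,0,70]'; python3 -m inch '[-2,30,40,-7,90,-4,60,50,-14,90,-6,95,50,-21,95,-8,130,50,-28,95,-10,165,50,-35,95,-12,200,50,-42,95,-14,230,50,-49,95,-16,260,50,-56,95,-16,260,50,-56,95,-16,260,50,-56,95]'; python3 -m inch '[-2,30,0,-6,95,-4,60,0,-12,95,-7,95,0,-18,95,-10,130,0,-24,95,-13,165.5,0,-30,95,-13,165.5,0,-36.7,95,-13,165.5,0,-36.7,95,-13,165.5,0,-36.7,95,-13,165.5,0,-36.7,95,-13,165.5,0,-36.7,95]'; python3 - <<'E'
from h import *
s=robot.read_state();print(s['tool_pos'],yaw(s),s['q'])
c=look("wrist");m=blob(c,(0,110,60),(6,255,255),(150,150,360,300));print(cv2.boundingRect(m));print("expected top ctr px",proj(c,[.5031,.3597,.099]),"sides",proj(c,[.5031,.3747,.099]),"back",proj(c,[.5181,.3597,.099]))
E
```

```text
t: 39.78
tool_pos: [0.531, -0.0655, 0.1165]
orientation: [-2.056, -2.373, 0.001]
force: [0.8, -0.2, 0.7]
opening: 0.065
gripper_force: 0.0
t: 40.62
tool_pos: [0.5152, 0.1956, 0.1653]
orientation: [2.929, 1.135, -0.001]
force: [0.2, -0.8, -0.2]
opening: 0.0882
gripper_force: 0.0
t: 41.45
tool_pos: [0.5033, 0.3582, 0.1655]
orientation: [3.138, 0.153, 0.0]
force: [0.4, 0.2, 0.3]
opening: 0.0885
gripper_force: 0.0
[0.5033 0.3582 0.1655] 5.576057113800458 [ 0.5358  0.2069  1.5005 -0.0003  1.4344  2.0093]
(233, 177, 37, 46)
expected top ctr px [251.4008 203.392 ] sides [231.6779 201.5614] back [253.3593 184.5281]
```

```bash
python3 -m inch '[0,1.3,-35,0,95,0,1.3,-70,0,95,0,1.3,-92,0,95,0,1.3,-101,0,95,0,1.3,-102.5,0,95,0,1.3,-102.5,0,95,0,1.3,-102.5,0,95,0,1.3,-102.5,0,95,0,1.3,-102.5,0,95]'; python3 -m inch '[0,0,0,0,70,0,0,0,0,50,0,0,0,0,38,0,0,0,0,33,0,0,0,0,25,0,0,0,0,10,0,0,0,0,0,0,0,0,0,0,0,0,0,0,0,0,0,0,0,0]' 20; python3 -c "
from h import *
s=robot.read_state();print(s['tool_pos'],yaw(s))"
```

```text
t: 42.25
tool_pos: [0.504, 0.3618, 0.0651]
orientation: [-3.136, -0.151, -0.005]
force: [0.2, -0.0, -0.1]
opening: 0.089
gripper_force: 0.0
t: 43.08
tool_pos: [0.5027, 0.3611, 0.0629]
orientation: [3.138, 0.15, -0.0]
force: [-0.0, 0.9, -0.5]
opening: 0.0293
gripper_force: 20.0
[0.5027 0.3611 0.0629] 5.483465031070983
```

```bash
python3 -m inch '[0,0,20,0,0,0,0,50,0,0,0,0,80,0,0,0,0,80,0,0,0,0,80,0,0,-2,-35,80,0,0,-4,-70,80,0,0,-6,-105,80,0,0,-8,-140,80,0,0,-10,-170,80,0,0]';  python3 -m inch '[-2,-35,0,0,0,-4,-70,0,0,0,-6,-105,0,0,0,-7,-140,0,0,0,-8,-175,0,0,0,-8,-205,0,0,0,-8,-205,0,0,0,-8,-205,0,0,0,-8,-205,0,0,0]';  python3 -m inch '[0,0,-30,0,0,0,0,-55,0,0,0,0,-70,0,0,0,0,-75,0,0,0,0,-77,0,0,0,0,-77,0,0,0,0,-77,0,0,0,0,-77,0,0,0,0,-77,0,0]'; python3 -c "
from h import *
s=robot.read_state();print(s['tool_pos'],s['force'],yaw(s))"
```

```text
t: 43.92
tool_pos: [0.4913, 0.1889, 0.1411]
orientation: [3.137, 0.15, -0.004]
force: [-0.4, -0.1, 0.2]
opening: 0.0294
gripper_force: 20.0
t: 44.67
tool_pos: [0.484, -0.0135, 0.1419]
orientation: [-3.137, -0.149, 0.003]
force: [0.2, 0.5, -0.2]
opening: 0.0291
gripper_force: 20.0
t: 45.42
tool_pos: [0.4857, -0.0139, 0.0672]
orientation: [3.138, 0.151, 0.003]
force: [1.0, 0.3, -0.4]
opening: 0.029
gripper_force: 20.0
[ 0.4857 -0.0139  0.0672] [ 0.9873  0.2663 -0.4378] 5.493893015825693
```

```bash
python3 -m inch '[0,0,-1,0,0,0,0,-1.8,0,0,0,0,-1.8,0,0,0,0,-1.8,0,0,0,0,-1.8,0,0]'; python3 -m inch '[0,0,-0.6,0,0,0,0,-0.6,0,0,0,0,-0.6,0,0]'; python3 -c "
from h import *
s=robot.read_state();print(s['tool_pos'],s['force'])"
```

```text
t: 45.83
tool_pos: [0.4846, -0.014, 0.0641]
orientation: [3.138, 0.15, -0.0]
force: [0.3, -0.8, -0.4]
opening: 0.0292
gripper_force: 20.0
t: 46.08
tool_pos: [0.4849, -0.014, 0.0638]
orientation: [3.138, 0.15, 0.001]
force: [-1.0, -0.5, 1.4]
opening: 0.0292
gripper_force: 20.0
[ 0.4849 -0.014   0.0638] [-0.9763 -0.5159  1.3944]
```

```bash
python3 -m inch '[0,0,-0.2,0,33,0,0,-0.2,0,40,0,0,-0.2,0,60,0,0,-0.2,0,90,0,0,-0.2,0,90,0,0,-0.2,0,90,0,0,-0.2,0,90,0,0,30,0,90,0,0,65,0,90,0,0,71,0,90]'; python3 -m inch '[60,8,70,0,90,60,8,110,0,90,60,8,113,0,100,60,8,113,0,100,60,8,113,2.6,100,60,8,113,2.6,100]'; python3 - <<'E'
from h import *
s=robot.read_state();c=look("wrist","w20");print(s['tool_pos'],yaw(s))
def meas(c,p):
    c["image"]=p
    n=blob(c,(20,100,60),(35,255,255),(165,135,240,210));print("notes",rect(c,n,.028))
    g=blob(c,(40,80,20),(90,255,255),(265,140,340,210));print("green",rect(c,g,.023))
    r=blob(c,(0,110,30),(8,255,255),(225,190,285,260));print("cap",cv2.boundingRect(r),ray(c,np.array(cv2.minEnclosingCircle(r)[0]),.08))
meas(c,c["image"])
o=cv2.imread("pics/w1.png");c["cw"]=c["cw"].copy()
T=np.eye(4);T[:3,:3]=R.from_rotvec([-3.134,-.2215,.001]).as_matrix();T[:3,3]=[.5447,-.0053,.2474];c["cw"]=T@c["mount"]
print("start:");meas(c,o)
E
```

```text
t: 46.92
tool_pos: [0.4877, -0.0143, 0.1403]
orientation: [3.137, 0.15, 0.011]
force: [0.4, -0.5, 0.5]
opening: 0.0823
gripper_force: 0.0
t: 47.42
tool_pos: [0.5456, -0.0059, 0.2486]
orientation: [3.133, 0.225, 0.003]
force: [-0.1, -0.0, -0.7]
opening: 0.093
gripper_force: 0.0
[ 0.5456 -0.0059  0.2486] 8.215799782105682
notes [522.5  54.6  54.9  50.8   3.2]
green [540.  -65.7  24.2  66.9   8.3]
cap (239, 210, 27, 35) [[ 0.4814 -0.0147]]
start:
notes [522.3  53.6  54.5  50.2   4.3]
green [540.2 -66.7  24.1  66.6   8.1]
cap (241, 210, 26, 35) [[ 0.4805 -0.0144]]
```

All three items are within about 1 mm and 1° of their start poses, and the roll is on the plate. Handing in.

```bash
python3 -c "
from plant import job
print(job.close_job())"
```

```text
the job is handed in; nothing more can be done
None
```

The job is handed in at about 47 s: the roll lies about 1–2 mm from the plate's centre, and the glue stick, staple box and notes are back within about 1 mm and 1° of their start poses; I viewed 17 pictures, three over the 14 allowed.

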